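Level the rocking casting plate

ROBOT

A 7-joint arm with a two-finger parallel gripper is mounted at the origin on a cart in front of the work surface, level with it; the furniture and walls round the work are solid. World frame = base frame: x ahead of the robot, y to its left, z up, the work surface at z = 0. Lengths are in m, angles in rad, forces in N, time in s.
With the tool pointing down it reaches from about 0.425 to 0.875 m from the base axis. Payload 4.7 kg.
Tool frame: the origin (TCP) lies midway between the tips of the shut fingers; the grasp point (between the pads) lies 19 mm behind it; y points along the fingers, z is the direction in which the jaws open and shut, and the axes are right-handed (so a half turn about y gives the same grasp; the last joint's range is limited). The gripper opens to 87 mm and grips with 3 to 60 N. Pads are 19 mm wide; open, the fingers measure 117 mm over their backs; the gripper's body (75 mm by 190 mm) begins 51 mm behind the grasp point.
Start: joints at [-1.173, 0.321, -0.07, 1.45, 0.023, 1.371, -0.057], TCP at [0.243, 0.603, 0.223] pointing down, gripper open.
Joint ranges: [-2.86, 2.86], [-0.3, 2.09], [-1.38, 1.24], [0.06, 2.45], [-1.56, 4.7], [0.09, 2.05], [-2.69, 2.69]. Speed limits (rad/s): [2.57, 2.57, 3.14, 3.14, 3.14, 3.14, 3.14].

INTERFACE

Orientations are given as a rotation vector (axis times angle).
In Python, from bench import ctrl gives the robot as it stands.
- The arm moves only by the tool play_rows, never from a script. Its arguments are lists of equal length, an entry for each row: "translation": the shift along the tool's x, y, z in mm, a list of three; "turn": the turn, a rotation vector about the tool's x, y, z in rad, a list of three; "fingers": the opening, from -1 (shut) to 1 (fully open), so that 0 is half open. In form: {"translation": [[dx, dy, dz], ...], "turn": [[wx, wy, wz], ...], "fingers": [fingers, ...]}. A call has exactly 10 rows; each row shifts and turns the commanded pose from where the row before left it, along the tool's axes as they then stand; what a row does not reach is not made up. A row lasts 1/12 s, in which the tool goes at most 41.7 mm and 7.16 degrees, less where a joint would pass 70% of its speed; a pose out of reach is approached as far as the arm can. A call with a gripper value outside its range is refused whole. The fingers move at their own pace and stop on an object; "grip_force" is the grip in N (left out, the last holds). Time passes only in rows, so rows that do not move let the fingers close, or fill a call up. It gives the time, the measured TCP pose, the force and the opening at its end, in the units of the state.
- ctrl.get_state(): the state, without advancing time (a new reading comes with each control period).
- ctrl.get_image(name): name is "side" or "top"; returns the picture (400x640x3 uint8, blue, green, red); there is no depth.
- ctrl.camera_info(name): a dict with "camera_matrix" (3x3 intrinsics, pixels), "R" (3x3) and "t" (3): a world point X has camera coordinates R X + t. Camera axes: x right, y down, z forward; pixel columns grow to the right and rows downward; lengths in m; the calibration is good to about 2 mm. A picture is of the moment at which its call begins. camera_info takes no time and is no camera call.
- ctrl.close_job(): hands the job in, once; it reports no verdict.
The state is a dict: "time": time; "joint_positions": joint angles; "qd": joint speeds; "joint_torque": joint torques, N m; "position": TCP position; "tool_rot": TCP orientation; "ft_force": force on the tool from outside, world axes, zero at the start; "torque": the same for the moment, N m; "grip_width": opening from 0.0 (shut) to 1.0 (fully open).
Only numpy, scipy, OpenCV 4.12 (cv2) and the standard library are available. Lean on these libraries where they do the work, as an engineer would, in place of code of your own. Each camera call takes 0.05 s, during which the arm holds its last target.

TASK

The square metal plate that carries the flower-bud casting rocks, because the levelling screw at one corner is wound up and its foot hangs free: its bar knob stands askew and higher than the other three, with no lock nut under it. Turn that knob clockwise, part of a turn, until its bar points at the middle of the plate as the other three do, so that all four feet carry load; leave the plate where it stands with the bud on it, and let go.

Things in the scene. Friction and masses are not known exactly. Their poses are not given: they have to be found in the camera images.
- level_screw (a joint): the one loose levelling screw of the plate: rad, grows clockwise seen from above. It starts between -1.4 and -1.0 (foot hanging free); at 0 its bar points at the plate's middle and all four feet share the load; range -1.5 to 0.9. Steep thread: knob and foot go down 3.8 mm per rad of clockwise turn. It stays where it is left (friction 0.12 N m).
- knob_bar (a point): centre of the bar knob of that screw: a dark steel bar 34 mm long, 12 mm wide, 24 mm high, with flat upright sides, about 28 mm above the plate's top and 60 to 66 mm above the worktop; 16 mm of free height between bar and plate. x axis along the bar (its length), z up, along the screw. It turns and sinks with the screw. Grasp over the 12 mm width from above.
- plate: square bare steel plate, 190 x 190 mm, 12 mm thick, 2.1 kg, standing loose on four rubber feet with its top 34 mm above the worktop. Origin under its middle, at worktop height; z up. Its four screws with like bar knobs stand at x, y = +-70 mm, the loose one at +70, +70; the other three are fixed by brass lock nuts, with their bars pointing at the middle of the plate.
- loose_foot: round rubber foot, 28 mm across and 9 mm high, below the loose screw, springy (8 N per mm); origin at the middle of its underside.
- bud_center (a point): centre of the white flower-bud casting, 81 x 73 mm and 69 mm high, standing loose on the middle of the plate; this point is 34 mm above its underside.
There are look-alikes about, which are no part of the job. What is shaped like the part that bears bud_center but red or yellow is not meant.

How it is judged:
By the outcome, as a careful person would: the job done as asked, in the order asked, and still so for the second after the job is handed in, with the robot touching nothing.
It also fails if it takes over 35 s, if anything falls off the work surface, if the arm or the gripper's body presses on something with over 40 N, if the wrist force passes 120 N, or if a joint passes its speed limit or range.

## Working session

There is one attempt and no reset: what is moved stays moved. The work goes in short steps, Python scripts to look and compute and a tool call to move; the robot and the scene stay as the last step left them, time stands still between calls to the robot, and variables do not carry over. Pictures are saved under pics/ and viewed, and the job is handed in when it is done.

Besides the shell and the picture viewer there is one more tool, called as name(argument=value, ...) on one line, values as JSON. play_rows: Moves the arm, as the interface text tells. Its arguments: {"type":"object","properties":{"translation":{"type":"array"},"turn":{"type":"array"},"fingers":{"type":"array"},"grip_force":{"type":"number"}},"required":["translation","turn","fingers"]}

```bash
mkdir -p pics; ls
python3 - <<'E'
from bench import ctrl
import cv2
s=ctrl.get_state();print(s)
for n in("side","top"):
    im=ctrl.get_image(n);cv2.imwrite(f"pics/{n}0.png",im)
    c=ctrl.camera_info(n);print(n,c)
E
```

```text
pics
{'time': 0.0, 'joint_positions': array([-1.17290466,  0.32182142, -0.07006716,  1.45168777,  0.02262369,
        1.37077376, -0.05690537]), 'qd': array([ 1.27262133e-04, -8.69863248e-05, -2.17925267e-06, -1.64229451e-04,
        3.90310596e-04, -1.81182442e-03,  1.24360943e-03]), 'joint_torque': array([-9.12728847e-04, -4.91280699e+01, -4.04431326e-01, -3.12529743e+01,
       -6.41001854e-02,  4.35573875e-02,  1.97236700e-04]), 'position': array([0.24324314, 0.60217613, 0.22145599]), 'tool_rot': array([-1.55163948,  0.30134988, -0.30097409]), 'ft_force': array([-0.61203839,  0.09455676,  0.25835952]), 'torque': array([-0.03173716,  0.02707863, -0.02341625]), 'grip_width': 1.0031789447728996}
side {'camera_matrix': array([[509.48452025,   0.        , 327.84813338],
       [  0.        , 509.48452025, 201.17045007],
       [  0.        ,   0.        ,   1.        ]]), 'R': array([[-0.99919157,  0.03913412, -0.00920451],
       [ 0.02853801,  0.52918722, -0.84802504],
       [-0.0283158 , -0.84760215, -0.52987622]]), 't': array([ 0.57829758, -0.0418946 ,  1.22793401])}
top {'camera_matrix': array([[434.90643694,   0.        , 312.7936343 ],
       [  0.        , 434.90643694, 204.15850687],
       [  0.        ,   0.        ,   1.        ]]), 'R': array([[-0.02613244, -0.9991046 , -0.0332731 ],
       [-0.99473024,  0.02929017, -0.09825394],
       [ 0.09914053,  0.03053014, -0.99460498]]), 't': array([0.19292901, 0.55291543, 0.94514133])}
```

View pics/side0.png

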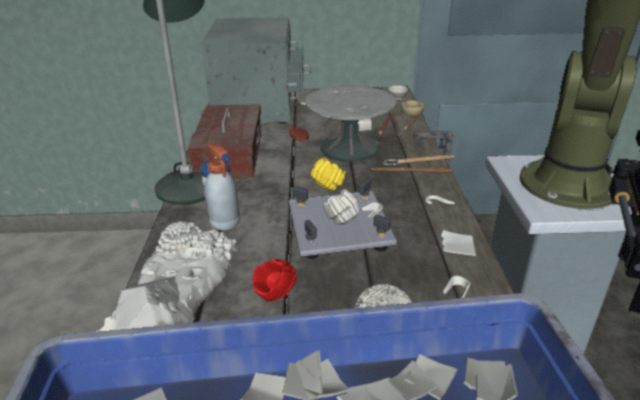

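View pics/top0.png

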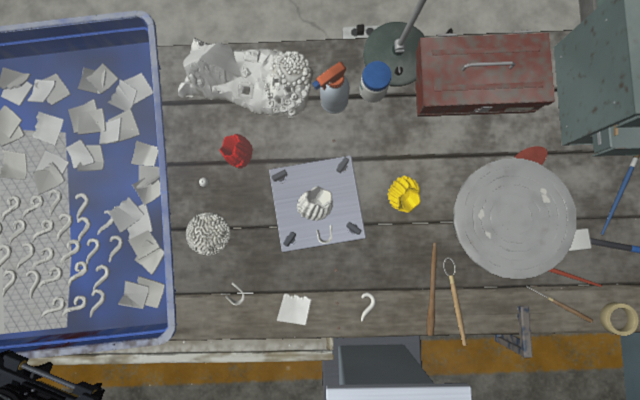

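The plate is at about (317,203) in the top view and (342,222) in the side view. Candidates for the loose knob are the four bars, at about (280,175), (343,163), (354,227) and (290,240) in the top view. Next I'll view a close crop of each.

Run:
```python
import cv2
a=cv2.imread("pics/top0.png")[145:260,260:375];b=cv2.imread("pics/side0.png")[175:265,280:405]
cv2.imwrite("pics/topc.png",cv2.resize(a,(575,575),interpolation=cv2.INTER_CUBIC));cv2.imwrite("pics/sidec.png",cv2.resize(b,(750,540),interpolation=cv2.INTER_CUBIC))
```

```text
(no output)
```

View pics/topc.png

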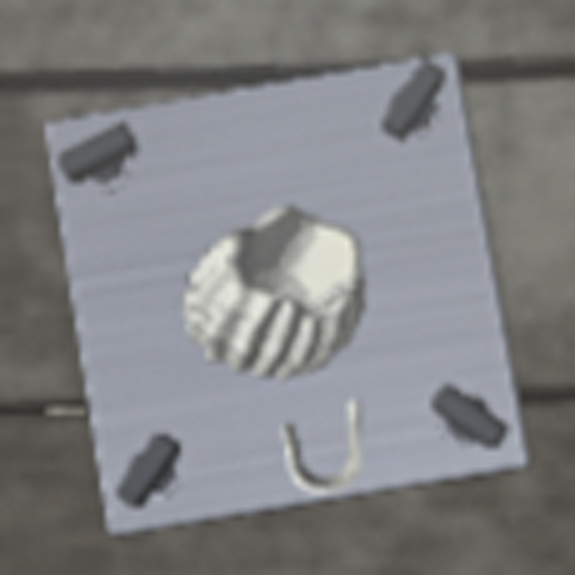

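View pics/sidec.png

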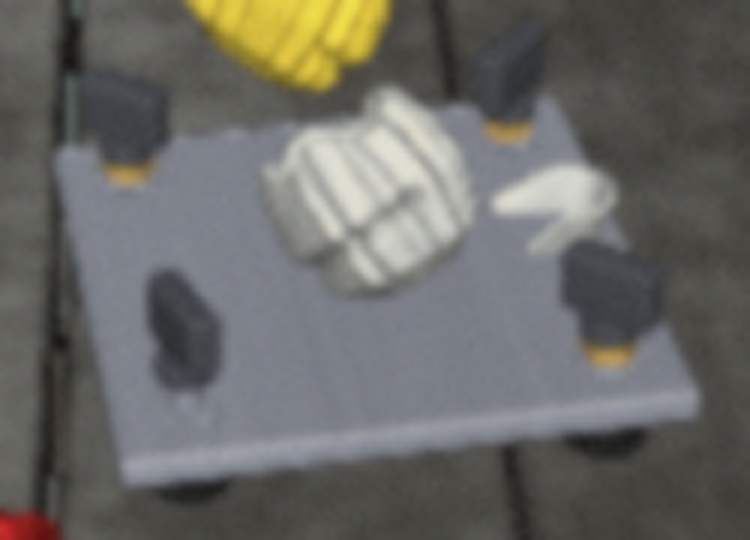

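The loose knob is the bar at top-view (280,175), side-view (310,230). It is askew and has no brass nut. The other three have nuts and point at the middle. Next I'll measure it.

```bash
cat > h.py <<'E'
import numpy as np,cv2
from bench import ctrl
def cam(n):
    c=ctrl.camera_info(n);return c["camera_matrix"],c["R"],c["t"]
def ray(n,p):
    K,R,t=cam(n);d=R.T@np.linalg.solve(K,[p[0],p[1],1.]);return -R.T@t,d/np.linalg.norm(d)
def onz(n,p,z):
    o,d=ray(n,p);return o+d*(z-o[2])/d[2]
def tri(p,q):
    K,R,t=cam("top");P=K@np.c_[R,t];K,R,t=cam("side");Q=K@np.c_[R,t]
    X=cv2.triangulatePoints(P,Q,np.array(p,float).reshape(2,1),np.array(q,float).reshape(2,1))[:,0];return X[:3]/X[3]
def proj(n,X):
    K,R,t=cam(n);u=K@(R@np.array(X)+t);return u[:2]/u[2]
def bars(im,x0,y0,x1,y1,th=95,amin=25):
    g=cv2.cvtColor(im,cv2.COLOR_BGR2GRAY)[y0:y1,x0:x1]
    m=(g<th).astype(np.uint8)
    n,l,s,c=cv2.connectedComponentsWithStats(m)
    out=[]
    for i in range(1,n):
        if s[i,4]>=amin:
            ys,xs=np.where(l==i);pts=np.c_[xs,ys].astype(np.float32)
            out.append((c[i]+[x0,y0],s[i,4],cv2.minAreaRect(pts),s[i,:4]+[x0,y0,0,0]))
    return out
E
python3 - <<'E'
from h import *
for n in("top","side"): K,R,t=cam(n);print(n,-R.T@t)
im=cv2.imread("pics/top0.png")
hsv=cv2.cvtColor(im,cv2.COLOR_BGR2HSV)
print(hsv[185,320],hsv[220,340],im[175,280],im[190,255])
m=((im[...,0].astype(int)-im[...,2]>8)&(im[...,0]>120)).astype(np.uint8);m[:, :255]=0;m[:,380:]=0;m[:145]=0;m[260:]=0
m=cv2.morphologyEx(m,cv2.MORPH_OPEN,np.ones((3,3)))
cs,_=cv2.findContours(m,cv2.RETR_EXTERNAL,cv2.CHAIN_APPROX_NONE);c=max(cs,key=cv2.contourArea)
r=cv2.minAreaRect(c);b=cv2.boxPoints(r);print(r);
W=np.array([onz("top",p,.034) for p in b]);print(W.round(4),W.mean(0));print([np.linalg.norm(W[i]-W[i-1]) for i in range(4)])
for x in bars(im,268,152,370,252):print("top",x)
im=cv2.imread("pics/side0.png")
for x in bars(im,285,180,400,248,70):print("side",x)
np.set_printoptions(linewidth=250)
g=cv2.cvtColor(cv2.imread("pics/top0.png"),cv2.COLOR_BGR2GRAY);print(g[166:186,268:292])
g=cv2.cvtColor(im,cv2.COLOR_BGR2GRAY);print(g[216:244,300:322])
E
```

```text
top [0.46134159 0.14770597 1.00078774]
side [0.6137956  1.04033843 0.62044831]
[111  21 167] [112  22 171] [97 92 91] [82 87 91]
((316.4864501953125, 203.41893005371094), (83.51468658447266, 84.66548156738281), 80.53767395019531)
[[0.6401 0.2769 0.034 ]
 [0.6658 0.0875 0.034 ]
 [0.48   0.0637 0.034 ]
 [0.4542 0.2493 0.034 ]] [0.5600241 0.169365  0.034    ]
[np.float64(0.1879641476577375), np.float64(0.19109730441170883), np.float64(0.18734871483085633), np.float64(0.1873565672197449)]
top (array([360.47674419, 158.55813953]), np.int32(86), ((92.55487060546875, 6.493902206420898), (4.858987808227539, 17.337753295898438), 83.6598129272461), array([352, 156,  18,   6]))
top (array([293.55172414, 160.26724138]), np.int32(232), ((30.497814178466797, 8.418977737426758), (4.484848499298096, 61.11281967163086), 88.45184326171875), array([268, 158,  62,   6]))
top (array([343.06122449, 166.28571429]), np.int32(49), ((75.36138916015625, 13.613861083984375), (5.558420181274414, 15.12734603881836), 39.289405822753906), array([337, 158,  12,  15]))
top (array([279.9875, 175.825 ]), np.int32(80), 
[... 6225 characters left out ...]
6  72  71  69  65  65  68  66  68  77  94 118 131 132 129 130]
 [131 132 130 132 125 108  85  71  74  75  69  69  67  66  67  81 107 124 130 129 130 129]
 [132 131 129 132 128 118  96  79  73  75  73  69  70  67  76  97 117 127 130 129 130 129]
 [132 130 132 132 130 125 110  96  83  83  85  85  83  86 101 118 128 132 132 130 131 132]
 [131 135 132 132 130 127 122 115 107 105 112 113 106 105 118 129 132 131 133 131 128 130]
 [131 134 132 130 131 128 127 122 117 124 135 132 124 116 124 130 130 133 132 132 130 132]
 [131 130 133 133 129 130 130 126 123 129 138 136 129 124 128 131 127 130 132 132 131 129]
 [130 132 132 131 129 130 130 129 126 129 133 134 132 130 132 130 126 129 133 134 132 130]]
```

Run:
```python
from h import *
X=tri((279,174.6),(310,224.6));print("tri",X,proj("top",X),proj("side",X))
c=onz("top",(279,174.6),.075);print("ray",c)
a=onz("top",(272.8,177.6),.075);b=onz("top",(285.2,171.3),.075);d=b-a;print("bar",np.linalg.norm(d),np.degrees(np.arctan2(d[1],d[0])))
# top-face mask at upscale
im=cv2.imread("pics/top0.png");g=cv2.cvtColor(im,cv2.COLOR_BGR2GRAY)
for nm,(x0,y0) in dict(loose=(270,166),n1=(333,154),n2=(344,218),n3=(280,228)).items():
    p=cv2.resize(g[y0:y0+20,x0:x0+22],None,fx=8,fy=8,interpolation=cv2.INTER_CUBIC)
    m=((p<108)).astype(np.uint8)
    m2=((p<108)&(p>84)).astype(np.uint8);m2=cv2.morphologyEx(m2,cv2.MORPH_OPEN,np.ones((19,19)))
    for M in(m,m2):
        n,l,s,ce=cv2.connectedComponentsWithStats(M)
        k=1+np.argmax(s[1:,4]);r=cv2.minAreaRect(np.argwhere(l==k)[:,::-1].astype(np.float32));
        bx=cv2.boxPoints(r)/8-.44+[x0,y0]
        Wb=np.array([onz("top",q,.074) for q in bx]);e1=Wb[1]-Wb[0];e2=Wb[2]-Wb[1];e=e1 if np.linalg.norm(e1)>np.linalg.norm(e2) else e2
        print(nm,bx.mean(0).round(1),Wb.mean(0).round(4),"L",np.linalg.norm(e1).round(4),np.linalg.norm(e2).round(4),"ang",np.degrees(np.arctan2(e[1],e[0])).round(1)%180)
pc=np.array([.560,.1694]);u=np.array([.6401,.2769])-pc
print("exp knob",pc+u*70/95,"diag ang",np.degrees(np.arctan2(u[1],u[0])))
im=cv2.imread("pics/side0.png")
cv2.imwrite("pics/sk.png",cv2.resize(im[212:248,292:332],(800,720)[:2] if 0 else (640,576),interpolation=cv2.INTER_CUBIC))
```

```text
tri [0.62092705 0.24753267 0.0737133 ] [279.02459052 174.23924606] [310.29856822 224.64783585]
ray [0.61991881 0.24746196 0.075     ]
bar 0.030034955945651705 -64.5313229981115
loose [279.8 176.3] [0.6163 0.2459 0.074 ] L 0.0334 0.0194 ang 115.6
loose [278.3 174.4] [0.6206 0.2491 0.074 ] L 0.0312 0.0088 ang 115.7
n1 [343.2 163.6] [0.6397 0.1083 0.074 ] L 0.0412 0.0181 ang 156.2
n1 [342.  163.7] [0.6396 0.1109 0.074 ] L 0.0324 0.01 ang 140.4
n2 [353.4 228.2] [0.4999 0.0912 0.074 ] L 0.0181 0.0329 ang 43.099999999999994
n2 [352. 227.] [0.5026 0.0941 0.074 ] L 0.0073 0.0152 ang 52.7
n3 [289.8 238.8] [0.481 0.227 0.074] L 0.0334 0.0177 ang 138.7
n3 [288.2 237.9] [0.4832 0.2305 0.074 ] L 0.0262 0.009 ang 142.8
exp knob [0.61902105 0.24861053] diag ang 53.30960517874232
```

View pics/sk.png

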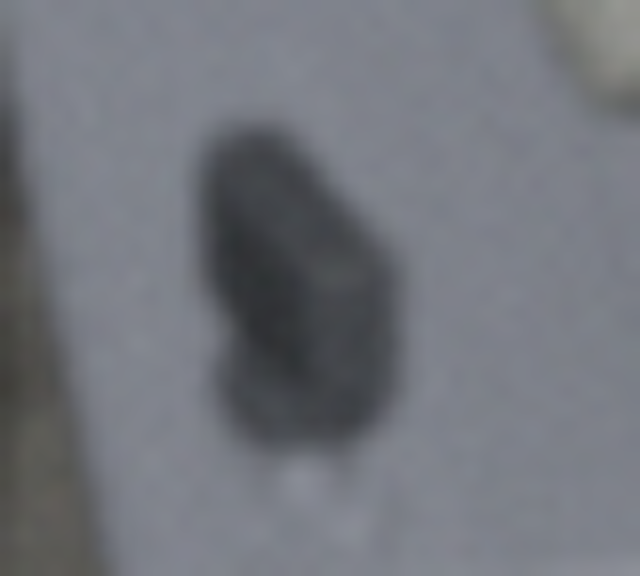

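```bash
cat >> h.py <<'E'
from scipy.spatial.transform import Rotation as Ro
def goto(target,ang):
    s=ctrl.get_state();R=Ro.from_rotvec(s["tool_rot"]).as_matrix();d=R.T@(np.array(target)-s["position"])*1000
    print("t",s["time"],"pos",s["position"].round(4),"y",R[:,1].round(3),"zang",np.degrees(np.arctan2(R[1,2],R[0,2])).round(1),"q",s["joint_positions"].round(2),"f",s["ft_force"].round(1),"w",s["grip_width"])
    print("shift mm",d.round(1))
    for a in(ang,ang+180):
        z=np.array([np.cos(np.radians(a)),np.sin(np.radians(a)),0]);y=np.array([0,0,-1.]);T=np.c_[np.cross(y,z),y,z]
        print("turn",a,Ro.from_matrix(R.T@T).as_rotvec().round(3),"shift-after-turn",(T.T@(np.array(target)-s["position"])*1000).round(1))
E
python3 -c "
from h import *
goto([.620,.248,.15],25.7)"
```

```text
t 0.1 pos [0.2433 0.6022 0.2216] y [-0.001 -0.002 -1.   ] zang 68.0 q [-1.17  0.32 -0.07  1.45  0.02  1.37 -0.06] f [ 0.1 -0.9 -0.1] w 0.997994017060427
shift mm [ 481.9   71.9 -187.3]
turn 25.7 [0.002 0.738 0.001] shift-after-turn [482.6  71.6 185.9]
turn 205.7 [ 1.000e-03 -2.403e+00 -2.000e-03] shift-after-turn [-482.6   71.6 -185.9]
```

play_rows(translation=[[24, 0, -9.4], [24, 0, -9.4], [24, 0, -9.4], [24, 0, -9.4], [24, 0, -9.4], [24, 0, -9.4], [24, 0, -9.4], [24, 0, -9.4], [24, 0, -9.4], [24, 0, -9.4]], turn=[[0, 0, 0], [0, 0, 0], [0, 0, 0], [0, 0, 0], [0, 0, 0], [0, 0, 0], [0, 0, 0], [0, 0, 0], [0, 0, 0], [0, 0, 0]], fingers=[0, 0, 0, 0, 0, 0, 0, 0, 0, 0], grip_force=35)

```text
time: 0.93
position: [0.4314, 0.4245, 0.2221]
tool_rot: [-1.55, 0.301, -0.301]
ft_force: [0.8, 0.3, -0.2]
grip_width: 0.507
```

play_rows(translation=[[24, 0, -9.4], [24, 0, -9.4], [24, 0, -9.4], [24, 0, -9.4], [24, 0, -9.4], [24, 0, -9.4], [24, 0, -9.4], [24, 0, -9.4], [24, 0, -9.4], [24, 0, -9.4]], turn=[[0, 0, 0], [0, 0, 0], [0, 0, 0], [0, 0, 0], [0, 0, 0], [0, 0, 0], [0, 0, 0], [0, 0, 0], [0, 0, 0], [0, 0, 0]], fingers=[0, 0, 0, 0, 0, 0, 0, 0, 0, 0])

```text
time: 1.77
position: [0.6186, 0.2477, 0.222]
tool_rot: [-1.55, 0.302, -0.3]
ft_force: [1.2, -0.1, -0.1]
grip_width: 0.5
```

play_rows(translation=[[0, 0, 0], [0, 0, 0], [0, 0, 0], [0, 0, 0], [0, 0, 0], [0, 0, 0], [0, 0, 0], [0, 0, 0], [0, 0, 0], [0, 0, 0]], turn=[[0, 0.082, 0], [0, 0.082, 0], [0, 0.082, 0], [0, 0.082, 0], [0, 0.082, 0], [0, 0.082, 0], [0, 0.082, 0], [0, 0.082, 0], [0, 0.082, 0], [0, 0, 0]], fingers=[0, 0, 0, 0, 0, 0, 0, 0, 0, 0])

```text
time: 2.6
position: [0.6178, 0.2486, 0.2219]
tool_rot: [-1.389, 0.874, -0.874]
ft_force: [1.2, 0.4, 0.4]
grip_width: 0.501
```

```bash
python3 -c "
from h import *
goto([.620,.248,.12],25.7)
cv2.imwrite('pics/side1.png',ctrl.get_image('side'));cv2.imwrite('pics/top1.png',ctrl.get_image('top'))"
```

```text
t 2.6 pos [0.6178 0.2486 0.2219] y [-0.001 -0.001 -1.   ] zang 25.6 q [-0.66  0.36  0.32  1.42 -0.11  1.38  0.1 ] f [1.2 0.4 0.4] w 0.5009617273828361
shift mm [  1.5 101.9   1.8]
turn 25.7 [ 0.001 -0.002  0.   ] shift-after-turn [  1.5 101.9   1.7]
turn 205.7 [-0.00e+00  3.14e+00  2.00e-03] shift-after-turn [ -1.5 101.9  -1.7]
```

View pics/side1.png

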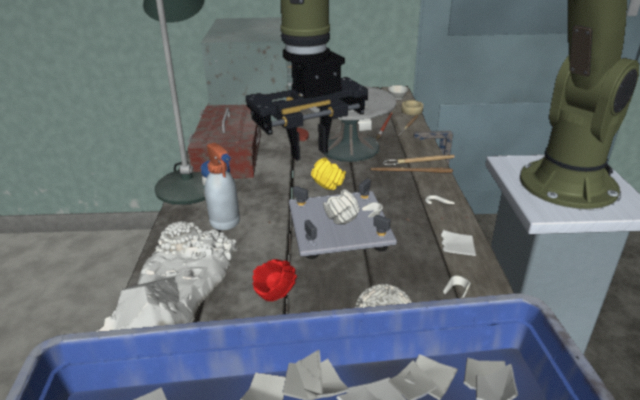

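The gripper stands over the knob, open to 43 mm. Before lowering it, I'll check the clearance to the bottle.

```bash
python3 -c "
from h import *
print(onz('side',(225,228),0),onz('side',(208,225),0),onz('side',(237,225),0),onz('top',(335,105),.02))
print(proj('side',[.62,.248,.062]),'yellow',onz('side',(327,187),0),'dome',onz('side',(318,150),0))"
```

```text
[0.80327599 0.14366153 0.        ] [0.8413212  0.13044912 0.        ] [0.77897426 0.1337222  0.        ] [0.78824095 0.12035154 0.02      ]
[310.95875791 229.85426718] yellow [ 0.5801598  -0.01653044  0.        ] dome [ 0.59723073 -0.21794274  0.        ]
```

play_rows(translation=[[0.2, 13, 0.2], [0.2, 13, 0.2], [0.2, 13, 0.2], [0.2, 13, 0.2], [0.2, 13, 0.2], [0.2, 13, 0.2], [0.2, 13, 0.2], [0.1, 13, 0.2], [0, 13, 0.2], [0, 13, 0]], turn=[[0, 0, 0], [0, 0, 0], [0, 0, 0], [0, 0, 0], [0, 0, 0], [0, 0, 0], [0, 0, 0], [0, 0, 0], [0, 0, 0], [0, 0, 0]], fingers=[0, 0, 0, 0, 0, 0, 0, 0, 0, 0])

```text
time: 3.53
position: [0.6204, 0.2481, 0.0913]
tool_rot: [-1.389, 0.872, -0.872]
ft_force: [0.2, 0.3, -0.7]
grip_width: 0.503
```

```bash
python3 -c "
from h import *
goto([.620,.248,.046],25.7)
a=ctrl.get_image('side');cv2.imwrite('pics/side2.png',cv2.resize(a[140:270,250:420],(680,520)))"
```

```text
t 3.5333 pos [0.6204 0.2481 0.0913] y [ 0.  0. -1.] zang 25.7 q [-0.65  0.45  0.3   1.56 -0.14  1.15  0.13] f [ 0.2  0.3 -0.7] w 0.502795988156959
shift mm [-0.1 45.3 -0.4]
turn 25.7 [-0.     0.001 -0.   ] shift-after-turn [-0.1 45.3 -0.4]
turn 205.7 [-0.    -3.141  0.   ] shift-after-turn [ 0.1 45.3  0.4]
```

View pics/side2.png

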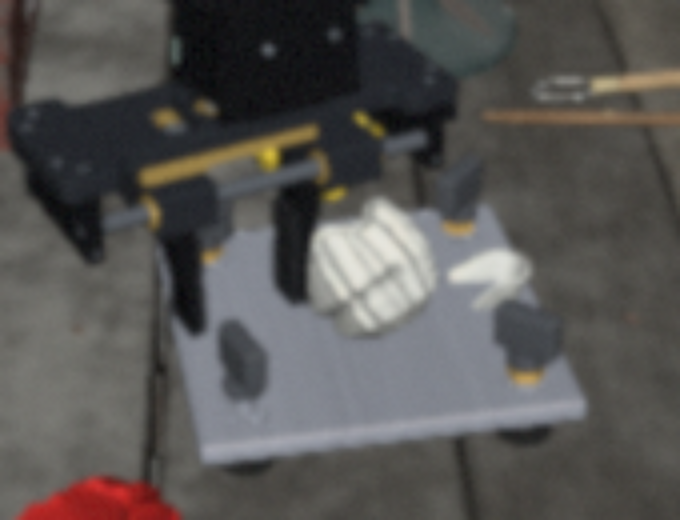

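The fingers straddle the knob and are well aligned, and the bottle at (0.80, 0.14) is clear. Next I descend and close.

play_rows(translation=[[0, 5, 0], [0, 5, 0], [0, 5, 0], [0, 5, 0], [0, 5, 0], [0, 5, 0], [0, 5, 0], [0, 5, 0], [0, 5, 0], [0, 0, 0]], turn=[[0, 0, 0], [0, 0, 0], [0, 0, 0], [0, 0, 0], [0, 0, 0], [0, 0, 0], [0, 0, 0], [0, 0, 0], [0, 0, 0], [0, 0, 0]], fingers=[0, 0, 0, 0, 0, 0, 0, 0, 0, 0])

```text
time: 4.42
position: [0.6196, 0.2479, 0.0461]
tool_rot: [-1.39, 0.873, -0.872]
ft_force: [0.2, -0.1, -0.4]
grip_width: 0.502
```

```bash
python3 -c "
from h import *
goto([.620,.248,.046],25.7)
a=ctrl.get_image('side');cv2.imwrite('pics/side3.png',cv2.resize(a[140:270,250:420],(680,520)))
a=ctrl.get_image('top');cv2.imwrite('pics/top3.png',cv2.resize(a[120:270,230:400],(680,600)))"
```

```text
t 4.4167 pos [0.6196 0.2479 0.0461] y [-0.002 -0.001 -1.   ] zang 25.7 q [-0.64  0.5   0.29  1.6  -0.16  1.07  0.14] f [ 0.2 -0.1 -0.4] w 0.5018103105017101
shift mm [0.1 0.1 0.4]
turn 25.7 [ 0.002  0.001 -0.   ] shift-after-turn [0.1 0.1 0.4]
turn 205.7 [-0.000e+00 -3.141e+00 -3.000e-03] shift-after-turn [-0.1  0.1 -0.4]
```

View pics/side3.png

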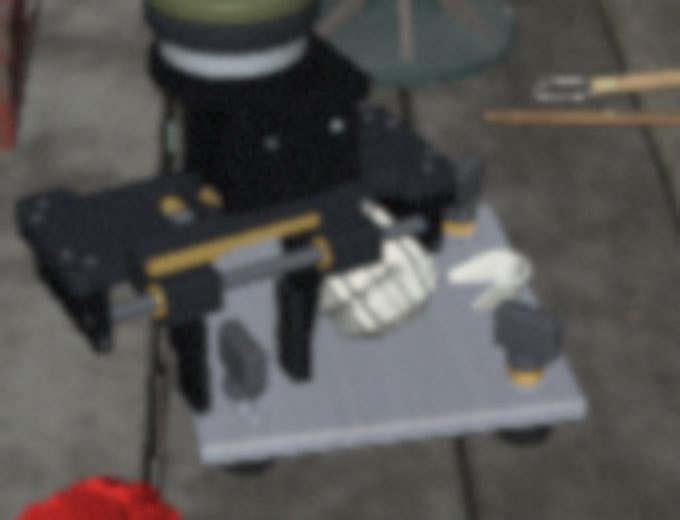

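The bar sits midway between the fingers (crop x≈243). Next I close on it.

play_rows(translation=[[0, 0, 0], [0, 0, 0], [0, 0, 0], [0, 0, 0], [0, 0, 0], [0, 0, 0], [0, 0, 0], [0, 0, 0], [0, 0, 0], [0, 0, 0]], turn=[[0, 0, 0], [0, 0, 0], [0, 0, 0], [0, 0, 0], [0, 0, 0], [0, 0, 0], [0, 0, 0], [0, 0, 0], [0, 0, 0], [0, 0, 0]], fingers=[-0.3, -0.5, -0.6, -0.7, -0.8, -0.9, -1, -1, -1, -1], grip_force=30)

```text
time: 5.35
position: [0.6204, 0.2481, 0.0476]
tool_rot: [-1.389, 0.872, -0.872]
ft_force: [-0.0, -0.3, 0.2]
grip_width: 0.208
```

```bash
python3 -c "
from h import *
goto([.620,.248,.046],25.7);print(ctrl.get_state()['torque'])"
```

```text
t 5.35 pos [0.6204 0.2481 0.0476] y [ 0.  0. -1.] zang 25.7 q [-0.64  0.5   0.29  1.6  -0.16  1.07  0.14] f [-0.  -0.3  0.2] w 0.20786299909127318
shift mm [-0.1  1.6 -0.5]
turn 25.7 [-0.  0. -0.] shift-after-turn [-0.1  1.6 -0.5]
turn 205.7 [-0.    -3.141  0.   ] shift-after-turn [0.1 1.6 0.5]
[-0.07048705  0.04220271 -0.02689259]
```

play_rows(translation=[[0, 0, 0], [0, 0, 0], [0, 0, 0], [0, 0, 0], [0, 0, 0], [0, 0, 0], [0, 0, 0], [0, 0, 0], [0, 0, 0], [0, 0, 0]], turn=[[0, 0, 0], [0, 0, 0], [0, 0, 0], [0, 0, 0], [0, 0, 0], [0, 0, 0], [0, 0, 0], [0, 0, 0], [0, 0, 0], [0, 0, 0]], fingers=[-1, -1, -1, -1, -1, -1, -1, -1, -1, -1])

```text
time: 6.18
position: [0.6205, 0.2482, 0.0477]
tool_rot: [-1.389, 0.872, -0.872]
ft_force: [-0.1, 0.4, 0.4]
grip_width: 0.21
```

```bash
python3 -c "
from h import *
goto([.620,.248,.046],25.7);print(ctrl.get_state()['torque'])
a=ctrl.get_image('side');cv2.imwrite('pics/side4.png',cv2.resize(a[140:270,250:420],(680,520)))"
```

```text
t 6.1833 pos [0.6205 0.2482 0.0477] y [ 0.  0. -1.] zang 25.7 q [-0.64  0.5   0.29  1.6  -0.16  1.07  0.14] f [-0.1  0.4  0.4] w 0.20999345986837772
shift mm [-0.1  1.7 -0.5]
turn 25.7 [-0.  0. -0.] shift-after-turn [-0.1  1.7 -0.5]
turn 205.7 [-0.    -3.141  0.   ] shift-after-turn [0.1 1.7 0.5]
[ 0.04329351  0.0025143  -0.03445782]
```

View pics/side4.png

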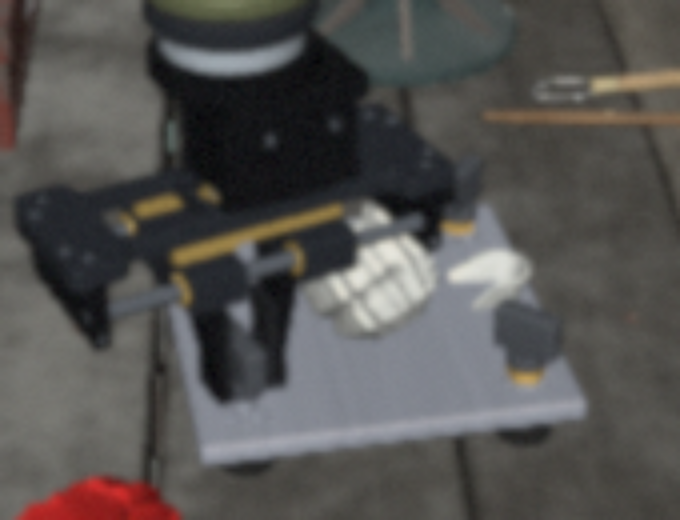

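The opening reads 18 mm instead of 12 mm. The tips reach about 2 mm below the bar and seem to have closed on the round hub under it. I'll open, rise 8 mm and grip the bar itself.

play_rows(translation=[[0, 0, 0], [0, 0, 0], [0, 0, 0], [0, 0, 0], [0, -2, 0], [0, -2, 0], [0, -2, 0], [0, -2, 0], [0, 0, 0], [0, 0, 0]], turn=[[0, 0, 0], [0, 0, 0], [0, 0, 0], [0, 0, 0], [0, 0, 0], [0, 0, 0], [0, 0, 0], [0, 0, 0], [0, 0, 0], [0, 0, 0]], fingers=[-0.3, -0.3, -0.3, -0.3, -0.3, -0.3, -0.3, -0.3, -0.6, -1])

```text
time: 7.07
position: [0.6206, 0.2482, 0.0559]
tool_rot: [-1.388, 0.872, -0.873]
ft_force: [-1.0, 0.5, 0.7]
grip_width: 0.267
```

play_rows(translation=[[0, 0, 0], [0, 0, 0], [0, 0, 0], [0, 0, 0], [0, 0, 0], [0, 0, 0], [0, 0, 0], [0, 0, 0], [0, 0, 0], [0, 0, 0]], turn=[[0, 0, 0], [0, 0, 0], [0, 0, 0], [0, 0, 0], [0, 0, 0], [0, 0, 0], [0, 0, 0], [0, 0, 0], [0, 0, 0], [0, 0, 0]], fingers=[-1, -1, -1, -1, -1, -1, -1, -1, -1, -1])

```text
time: 7.9
position: [0.6203, 0.2481, 0.0555]
tool_rot: [-1.389, 0.873, -0.872]
ft_force: [0.5, 0.1, 0.1]
grip_width: 0.135
```

```bash
python3 -c "
from h import *
goto([.620,.248,.054],25.7);print(ctrl.get_state()['torque'])
a=ctrl.get_image('side');cv2.imwrite('pics/side5.png',cv2.resize(a[190:260,270:360],(720,560),interpolation=cv2.INTER_CUBIC))"
```

```text
t 7.9 pos [0.6203 0.2481 0.0555] y [-0. -0. -1.] zang 25.7 q [-0.64  0.49  0.29  1.59 -0.15  1.08  0.14] f [0.5 0.1 0.1] w 0.1350020814052313
shift mm [-0.1  1.5 -0.3]
turn 25.7 [ 0.  0. -0.] shift-after-turn [-0.1  1.5 -0.3]
turn 205.7 [-0.    -3.141 -0.   ] shift-after-turn [0.1 1.5 0.3]
[-0.13562221  0.12580963  0.12084348]
```

View pics/side5.png

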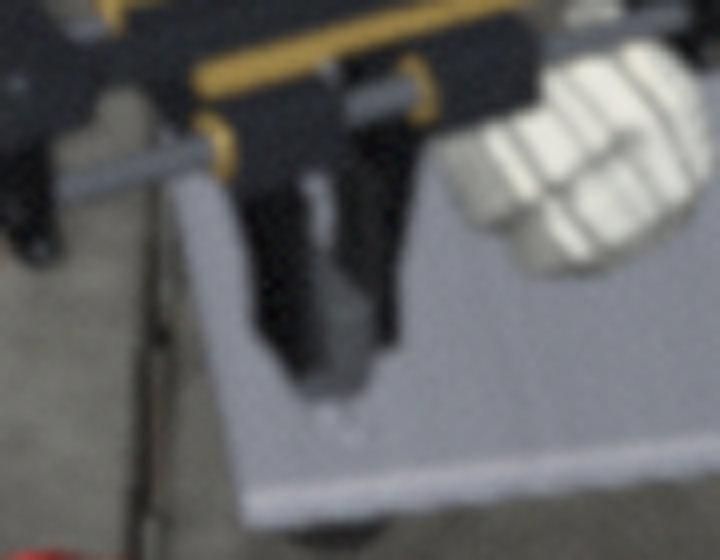

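The jaws now read 11.7 mm, so the grip is on the bar's flats. The bar is at 115.7° and the diagonal at 53.2°, so it needs about 1.09 rad clockwise while sinking 4.1 mm.

play_rows(translation=[[0, 0.2, 0], [0, 0.2, 0], [0, 0.2, 0], [0, 0.2, 0], [0, 0.2, 0], [0, 0.2, 0], [0, 0.2, 0], [0, 0.2, 0], [0, 0.2, 0], [0, 0.2, 0]], turn=[[0, 0.054, 0], [0, 0.054, 0], [0, 0.054, 0], [0, 0.054, 0], [0, 0.054, 0], [0, 0.054, 0], [0, 0.054, 0], [0, 0.054, 0], [0, 0.054, 0], [0, 0.054, 0]], fingers=[-1, -1, -1, -1, -1, -1, -1, -1, -1, -1])

```text
time: 8.78
position: [0.6205, 0.248, 0.0536]
tool_rot: [-1.163, 1.278, -1.278]
ft_force: [-0.6, 0.0, 0.5]
grip_width: 0.137
```

```bash
python3 -c "
from h import *
goto([.620,.248,.054],-36.8);print(ctrl.get_state()['torque'])
a=ctrl.get_image('side');cv2.imwrite('pics/side6.png',cv2.resize(a[140:270,250:420],(680,520)))"
```

```text
t 8.7833 pos [0.6205 0.248  0.0536] y [ 0. -0. -1.] zang -5.4 q [-0.72  0.5   0.4   1.6  -0.21  1.09 -0.36] f [-0.6  0.   0.5] w 0.13701138080580397
shift mm [ 0.1 -0.4 -0.4]
turn -36.8 [-0.     0.549  0.   ] shift-after-turn [ 0.3 -0.4 -0.3]
turn 143.2 [ 0.    -2.593  0.   ] shift-after-turn [-0.3 -0.4  0.3]
[-0.21437776  0.17772947  0.10813531]
```

View pics/side6.png

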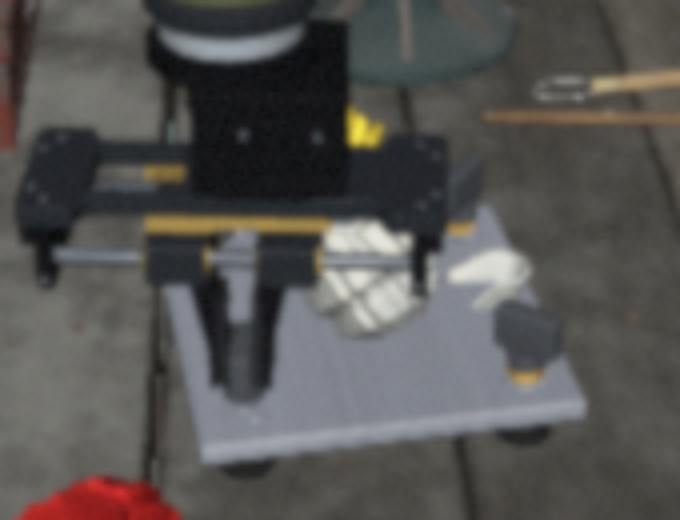

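The knob turns with the gripper and the plate has not moved. I'll carry on with the second half.

play_rows(translation=[[0, 0.2, 0], [0, 0.2, 0], [0, 0.2, 0], [0, 0.2, 0], [0, 0.2, 0], [0, 0.2, 0], [0, 0.2, 0], [0, 0.2, 0], [0, 0.2, 0], [0, 0.2, 0]], turn=[[0, 0.06, 0], [0, 0.06, 0], [0, 0.06, 0], [0, 0.06, 0], [0, 0.06, 0], [0, 0.06, 0], [0, 0.06, 0], [0, 0.06, 0], [0, 0.067, 0], [0, 0, 0]], fingers=[-1, -1, -1, -1, -1, -1, -1, -1, -1, -1])

```text
time: 9.67
position: [0.6206, 0.2478, 0.0524]
tool_rot: [-0.836, 1.662, -1.662]
ft_force: [-1.4, -1.0, 6.4]
grip_width: 0.135
```

```bash
python3 -c "
from h import *
goto([.620,.248,.052],-36.8);print(ctrl.get_state()['torque'])
a=ctrl.get_image('side');cv2.imwrite('pics/side7.png',cv2.resize(a[140:270,250:420],(680,520)))"
```

```text
t 9.6667 pos [0.6206 0.2478 0.0524] y [ 0. -0. -1.] zang -36.6 q [-0.8   0.52  0.5   1.6  -0.27  1.09 -0.86] f [-1.4 -1.   6.4] w 0.13515965697629187
shift mm [ 0.2  0.4 -0.6]
turn -36.8 [-0.     0.003 -0.   ] shift-after-turn [ 0.2  0.4 -0.6]
turn 143.2 [-0.000e+00 -3.138e+00  1.000e-03] shift-after-turn [-0.2  0.4  0.6]
[-0.47563261  0.57007211  0.00435   ]
```

View pics/side7.png

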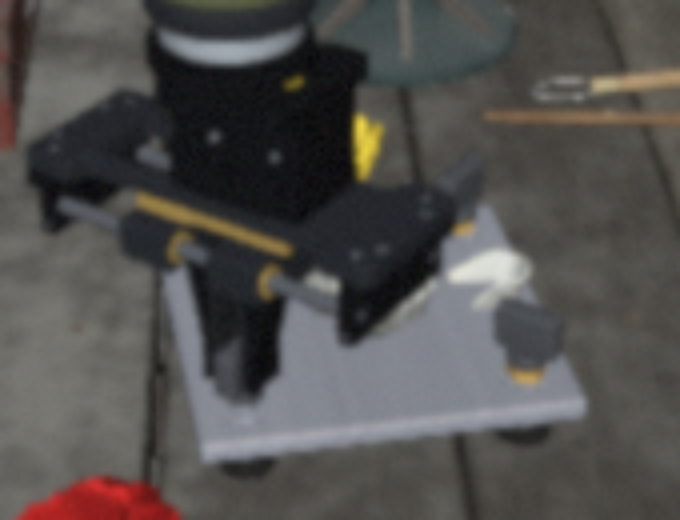

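The tool is at −36.6° and the foot has taken load, with 6 N up on the tool. I'll let go, rise and look.

play_rows(translation=[[0, 0, 0], [0, 0, 0], [0, 0, 0], [0, 0, 0], [0, 0, 0], [0, 0, 0], [0, 0, 0], [0, -5, 0], [0, -8, 0], [0, -10, 0]], turn=[[0, 0, 0], [0, 0, 0], [0, 0, 0], [0, 0, 0], [0, 0, 0], [0, 0, 0], [0, 0, 0], [0, 0, 0], [0, 0, 0], [0, 0, 0]], fingers=[-0.5, -0.3, -0.2, -0.2, -0.2, -0.2, -0.2, -0.2, -0.2, -0.2])

```text
time: 10.55
position: [0.6201, 0.248, 0.075]
tool_rot: [-0.837, 1.662, -1.662]
ft_force: [0.7, -0.7, -0.2]
grip_width: 0.4
```

play_rows(translation=[[0, -15, 0], [0, -15, 0], [0, -15, 0], [0, -15, 0], [0, -15, 0], [0, -15, 0], [0, -15, 0], [0, -15, 0], [0, 0, 0], [0, 0, 0]], turn=[[0, 0, 0], [0, 0, 0], [0, 0, 0], [0, 0, 0], [0, 0, 0], [0, 0, 0], [0, 0, 0], [0, 0, 0], [0, 0, 0], [0, 0, 0]], fingers=[-0.2, -0.2, -0.2, -0.2, -0.2, -0.2, -0.2, -0.2, -0.2, -0.2])

```text
time: 11.38
position: [0.6212, 0.2482, 0.1963]
tool_rot: [-0.833, 1.661, -1.661]
ft_force: [0.1, 0.4, -0.9]
grip_width: 0.401
```

```bash
python3 -c "
from h import *
goto([.45,.42,.2],-36.8)
a=ctrl.get_image('side');cv2.imwrite('pics/side8.png',a);cv2.imwrite('pics/side8c.png',cv2.resize(a[175:265,280:405],(750,540),interpolation=cv2.INTER_CUBIC))"
```

```text
t 11.3833 pos [0.6212 0.2482 0.1963] y [ 0.003  0.002 -1.   ] zang -36.6 q [-0.83  0.4   0.54  1.46 -0.21  1.34 -0.91] f [ 0.1  0.4 -0.9] w 0.4008671562182497
shift mm [ -36.    -3.9 -239.8]
turn -36.8 [-0.001  0.004 -0.003] shift-after-turn [ -35.    -3.7 -240. ]
turn 143.2 [-5.000e-03 -3.137e+00  2.000e-03] shift-after-turn [ 35.   -3.7 240. ]
```

View pics/side8c.png

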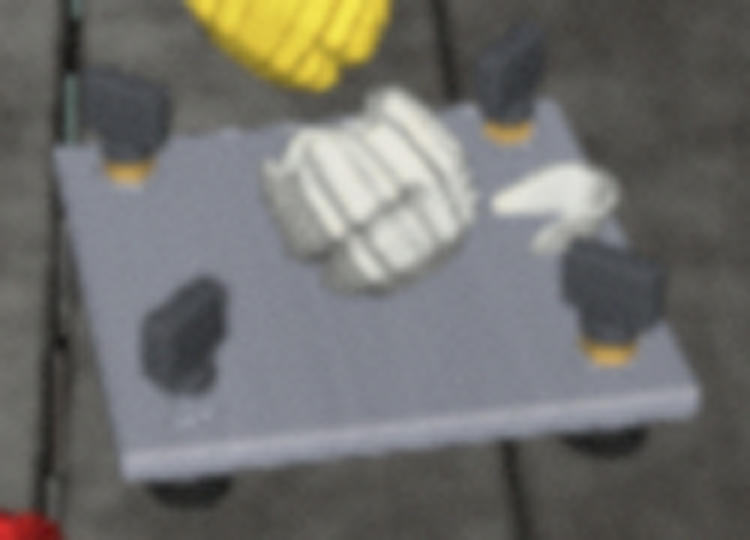

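The knob at crop (185,335) now points at the bud, and the plate and bud have not moved. I'll move the arm aside to measure in the top view.

play_rows(translation=[[-3.5, 0, -24], [-3.5, 0, -24], [-3.5, 0, -24], [-3.5, 0, -24], [-3.5, 0, -24], [-3.5, 0, -24], [-3.5, 0, -24], [-3.5, 0, -24], [-3.5, 0, -24], [-3.5, 0, -24]], turn=[[0, 0, 0], [0, 0, 0], [0, 0, 0], [0, 0, 0], [0, 0, 0], [0, 0, 0], [0, 0, 0], [0, 0, 0], [0, 0, 0], [0, 0, 0]], fingers=[-0.2, -0.2, -0.2, -0.2, -0.2, -0.2, -0.2, -0.2, -0.2, -0.2])

```text
time: 12.27
position: [0.4469, 0.4194, 0.1933]
tool_rot: [-0.839, 1.661, -1.663]
ft_force: [-0.5, -0.5, 0.2]
grip_width: 0.398
```

```bash
python3 -c "
from h import *
a=ctrl.get_image('top');cv2.imwrite('pics/top9.png',a);cv2.imwrite('pics/top9c.png',cv2.resize(a[145:260,260:375],(575,575),interpolation=cv2.INTER_CUBIC))"
```

```text
(no output)
```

View pics/top9c.png

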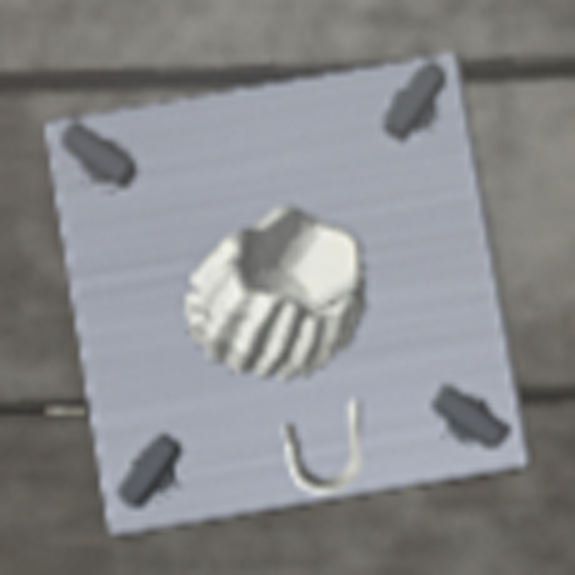

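Run:
```python
from h import *
def edge(g,x0,x1,y0,y1,th=124,z=.071):
    P=[]
    for x in range(x0,x1):
        c=g[y0:y1,x].astype(float)
        for i in range(len(c)-1):
            if c[i]>th>=c[i+1]:
                P.append((x,y0+i+(c[i]-th)/(c[i]-c[i+1])));break
    W=np.array([onz("top",p,z)[:2] for p in P],np.float32)
    v=cv2.fitLine(W,cv2.DIST_HUBER,0,.01,.01).ravel();return np.degrees(np.arctan2(v[1],v[0]))%180,np.array(P).round(1)[:,1]
for f in("top0","top9"):
    g=cv2.cvtColor(cv2.imread(f"pics/{f}.png"),cv2.COLOR_BGR2GRAY)
    if f=="top9":
        for r in((275,285),(276,284)):print(f,"loose",edge(g,*r,164,182))
    else: print(f,"loose",edge(g,273,283,164,182,z=.074))
    for r in((350,360),(351,359)):print(f,"opp",edge(g,*r,217,236))
for f in("top0","top9"):
    im=cv2.imread(f"pics/{f}.png")
    m=((im[...,0].astype(int)-im[...,2]>8)&(im[...,0]>120)).astype(np.uint8);m[:, :255]=0;m[:,380:]=0;m[:145]=0;m[260:]=0
    m=cv2.morphologyEx(m,cv2.MORPH_OPEN,np.ones((3,3)));c=max(cv2.findContours(m,0,1)[0],key=cv2.contourArea);b=cv2.boxPoints(cv2.minAreaRect(c))
    W=np.array([onz("top",p,.034)[:2] for p in b]);d=W[2]-W[0],W[3]-W[1];print(f,"plate",W.mean(0),[np.degrees(np.arctan2(v[1],v[0]))%180 for v in d])
    g=cv2.cvtColor(im,cv2.COLOR_BGR2GRAY)
    p=cv2.resize(g,None,fx=8,fy=8,interpolation=cv2.INTER_CUBIC)
    for nm,(x0,y0) in dict(loose=(270,167),opp=(344,219)).items():
        q=p[y0*8:(y0+19)*8,x0*8:(x0+22)*8];M=(q<112).astype(np.uint8)
        n,l,s,ce=cv2.connectedComponentsWithStats(M);k=l[80,80]or 1+np.argmax(s[1:,4])
        mo=cv2.moments((l==k).astype(np.uint8),True);A=.5*np.degrees(np.arctan2(2*mo['mu11'],mo['mu20']-mo['mu02']));print(nm,"img axis",A)
g0=cv2.cvtColor(cv2.imread("pics/top9.png"),cv2.COLOR_BGR2GRAY)
np.set_printoptions(linewidth=250);print(g0[167:186,271:290]);print(g0[219:238,345:364])
```

```text
top0 loose (np.float32(115.24587), array([174.4, 173.8, 173.4, 172.9, 172.4, 171.9, 171.4, 170.9, 170.4,
       169.8]))
top0 opp (np.float32(54.283745), array([221.6, 222.2, 223.1, 223.4, 223.7, 223.8, 224.3, 225.7, 227.1,
       228.1]))
top0 opp (np.float32(56.413853), array([222.2, 223.1, 223.4, 223.7, 223.8, 224.3, 225.7, 227.1]))
top9 loose (np.float32(58.803432), array([169.4, 170.3, 170.7, 171.4, 172.2, 172.4, 172.7, 173.4, 174.3]))
top9 loose (np.float32(59.54265), array([169.4, 170.3, 170.7, 171.4, 172.2, 172.4, 172.7, 173.4]))
top9 opp (np.float32(55.12084), array([221.9, 222.5, 223.3, 223.5, 223.8, 224.3, 224.4, 225.6, 227.2,
       228.2]))
top9 opp (np.float32(57.646255), array([222.5, 223.3, 223.5, 223.8, 224.3, 224.4, 225.6, 227.2]))
top0 plate [0.5600241 0.169365 ] [np.float64(53.084367585523495), np.float64(142.60408735060722)]
loose img axis -27.028057403191927
opp img axis 35.208814346984134
top9 plate [0.55968308 0.16913291] [np.float64(53.140540316957384), np.float64(142.54710466685327)]
loose img axis 36.85516462627794
opp img axis 34.071189758738065
[[122 119 
[... 2293 characters left out ...]
70 170 122  81  84  91  96  98  98  96  92  83  82 113 148 173 166]
 [175 175 178 177 135  96  84  82  87  94  98  98  96  92  85  78  96 157 173]
 [177 177 177 170 151 122  98  86  82  84  92  96  97  97  91  78  99 158 177]
 [175 175 174 158 166 154 122  99 100  93  91  88  92  95  86  87 136 171 180]
 [172 172 172 172 172 174 158 134 134 135 130 106  88  88  92 126 166 178 178]
 [172 172 172 174 174 175 173 173 166 167 173 153 128 124 136 166 177 177 176]
 [174 174 173 174 174 175 176 176 176 177 179 177 176 176 176 177 176 175 177]
 [176 175 174 175 176 175 174 175 176 175 176 177 177 178 177 177 176 177 180]
 [174 176 176 174 176 176 176 176 176 177 177 177 179 179 177 175 170 168 170]]
```

Run:
```python
from h import *
g=cv2.cvtColor(cv2.imread("pics/top9.png"),cv2.COLOR_BGR2GRAY);p=cv2.resize(g,None,fx=8,fy=8,interpolation=cv2.INTER_CUBIC)
for nm,(x0,y0,cx,cy) in dict(loose=(270,168,279.5,176),opp=(344,219,353,228)).items():
  for lo in(88,91,94):
    off=0 if nm=="loose" else -4
    q=p[y0*8:(y0+18)*8,x0*8:(x0+22)*8];M=((q>lo+off)&(q<108)).astype(np.uint8);M=cv2.morphologyEx(M,cv2.MORPH_OPEN,cv2.getStructuringElement(2,(21,21)))
    n,l,s,ce=cv2.connectedComponentsWithStats(M);k=1+np.argmax(s[1:,4])
    xy=np.argwhere(l==k)[:,::-1]/8-.44+[x0,y0]
    W=np.array([onz("top",t,.0715)[:2] for t in xy[::5]],np.float32);v=cv2.fitLine(W,cv2.DIST_L2,0,.01,.01).ravel();r=cv2.minAreaRect((W*1000))
    print(nm,lo,W.mean(0).round(4),"axis",np.degrees(np.arctan2(v[1],v[0]))%180,r[1:])
```

```text
loose 88 [0.6197 0.249 ] axis 50.274715 ((29.863075256347656, 12.056339263916016), 47.16621780395508)
loose 91 [0.6193 0.2491] axis 54.15655 ((29.539424896240234, 9.851929664611816), 53.11904525756836)
loose 94 [0.6195 0.2493] axis 55.774044 ((29.044042587280273, 8.768952369689941), 55.790897369384766)
opp 88 [0.501  0.0923] axis 50.758938 ((29.840238571166992, 11.253076553344727), 48.4097785949707)Traceback (most recent call last):
  File "<stdin>", line 9, in <module>
  File "h.py", line 8, in onz
    o,d=ray(n,p);return o+d*(z-o[2])/d[2]
        ~~~^^^^^
  File "h.py", line 6, in ray
    K,R,t=cam(n);d=R.T@np.linalg.solve(K,[p[0],p[1],1.]);return -R.T@t,d/np.linalg.norm(d)
          ~~~^^^
  File "h.py", line 4, in cam
    c=ctrl.camera_info(n);return c["camera_matrix"],c["R"],c["t"]
ValueError: time passes only in moves, steps and waits
```

With the same mask, the loose bar reads 50.3° and the bar opposite 50.8°. The tool's final angle puts the bar at 53.4° against a diagonal of 53.1°. I'm satisfied, so I'll run one idle call and hand in.

play_rows(translation=[[0, 0, 0], [0, 0, 0], [0, 0, 0], [0, 0, 0], [0, 0, 0], [0, 0, 0], [0, 0, 0], [0, 0, 0], [0, 0, 0], [0, 0, 0]], turn=[[0, 0, 0], [0, 0, 0], [0, 0, 0], [0, 0, 0], [0, 0, 0], [0, 0, 0], [0, 0, 0], [0, 0, 0], [0, 0, 0], [0, 0, 0]], fingers=[-0.2, -0.2, -0.2, -0.2, -0.2, -0.2, -0.2, -0.2, -0.2, -0.2])

```text
time: 13.15
position: [0.4485, 0.4191, 0.1946]
tool_rot: [-0.836, 1.662, -1.662]
ft_force: [0.7, -0.2, -0.0]
grip_width: 0.397
```

```bash
python3 -c "
from bench import ctrl
print(ctrl.close_job())"
```

```text
the job is handed in; nothing more can be done
None
```

I turned the loose knob about 62° (1.09 rad) clockwise, let go, moved the arm clear and handed the job in at 13.2 s. The first grasp closed on the round hub under the bar (18 mm opening), so I opened, rose 8 mm and gripped the bar's flats at 11.7 mm before turning.

**Bar direction:** The tool angle at release puts the bar at 53.4°, against a plate diagonal of 53.1°. With the same image mask, this bar read 50.3° and the one opposite 50.8°. Other thresholds and edge fits scattered from about 50° to 60° because the bar's sides confuse them, so the pictures agree only to a few degrees. A last script failed before finishing the other thresholds for the opposite bar, and I did not repeat it.

**Feet:** The wrist felt about 6 N upward at the end of the turn, which I took as the loose foot taking load. I did not check separately that all four feet share it.

**Plate and bud:** The plate's middle moved less than 0.5 mm between the first and last pictures, and the bud looks unmoved.

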